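# Shut the valet box and set its mirror lid

## Robot

A 6-joint arm with a two-finger parallel gripper is mounted at the origin on the work surface. World frame = base frame: x ahead of the robot, y to its left, z up, the work surface at z = 0. Lengths are in m, angles in degrees, forces in N, time in s.
With the tool pointing down it reaches from about 0.375 to 0.9 m from the base axis. Payload 3.1 kg.
Tool frame: the origin (TCP) lies between the finger pads; the fingertips stand 11 mm ahead of it and the grasp point (between the pads) lies 8 mm behind it; z points along the fingers, y is the line along which they close (so a half turn about z gives the same grasp; the last joint's range is limited). The gripper opens to 87 mm and grips with 3 to 60 N. Pads are 19 mm wide; open, the fingers measure 117 mm over their backs; the gripper's body (75 mm by 190 mm) begins 51 mm behind the grasp point.
Start: joints at [-87.405, 30.224, 82.088, -0, 67.689, -10.227], TCP at [0.139, -0.609, 0.234] pointing down, gripper open.
Joint ranges: [-176.69, 176.69], [-43.24, 126.21], [12.49, 139.97], [-82, 262], [0, 151.66], [-163.58, 163.58]. Speed limits (degrees/s): [159.86, 159.86, 180, 180, 180, 180].

## Interface

Orientations are given as a 3x3 rotation matrix whose columns are the frame's x, y, z axes.
In Python, from rig import bot, viewer, workorder, models gives the robot as it stands.
- The arm moves only by the shell command python3 -m jog 'ROWS'. ROWS is JSON, a list of rows, each a list of 7 numbers: the opening, from 0 (shut) to 1 (fully open), then the shift along the tool's x, y, z in m, then the turn, a rotation vector about the tool's x, y, z in degrees. In form: [[claw, x, y, z, ax, ay, az], ...]. A call has 1 to 20 rows; each row is the pose to reach, as a shift and turn from the pose commanded when the call began, along the tool's axes at that moment; what a row does not reach only later rows make up. A row lasts 1/8 s, in which the tool goes at most 62.5 mm and 10.7 degrees, less where a joint would pass 70% of its speed; a pose out of reach is approached as far as the arm can. A call with a gripper value outside its range is refused whole. The fingers move at their own pace and stop on an object; the grip force is fixed at half the most. Time passes only in rows, so rows that repeat a pose let the fingers close. It gives the time, the measured TCP pose, the force, the opening and the grip force at its end, in the units of the state.
- bot.read_state(): the state, without advancing time (a new reading comes with each control period).
- viewer.capture(name): name is "scene" or "top" or "wrist"; returns (picture, depth): 400x640x3 uint8, blue, green, red; 400x640 float32, m along the optical axis (not along the pixel's ray), 0 where there is no reading.
- viewer.camera_info(name): a dict with "fx", "fy", "cx", "cy" (pixels), "world_to_cam" (4x4, takes a point from world to camera coordinates). Camera axes: x right, y down, z forward; pixel columns grow to the right and rows downward; lengths in m; the calibration is good to about 2 mm. The wrist camera is an equidistant fisheye: a pixel r from the principal point sees the ray r / f radians off the axis. A picture is of the moment at which its call begins: read the wrist's pose just before it. camera_info takes no time and is no camera call; for the wrist camera it gives the pose at the moment of the call.
- workorder.hand_in(): hands the job in; it is judged then, once.
Trained networks look in the newest picture that a camera, given by its name, has taken for a name from the list of things; names that differ only in an ending like _2 or _b are one class to them, and where a whole thing is asked for, a point or a joint stands for the part that bears it (a point fixed in the world has none). Each returns a list of dicts, best first, with "p" (0 to 1); they miss things now and then, are a little off and sometimes report something else, mostly with a low value. They report only what shows in the picture. A call takes as long as a camera call.
- models.outline_of(camera, thing): "mask" (400x640 bool, what is visible of it).
- models.tip_of(camera, thing): "xyz" ([x, y, z] in m, in world coordinates, good to about 4 mm: a listed point, or the origin of a listed thing).
The state is a dict: "time_s": time; "joint_positions": joint angles; "qvel": joint speeds; "tau": joint torques, N m; "position": TCP position; "tcp_rot": TCP orientation; "force": force on the tool from outside, world axes, zero at the start; "moment": the same for the moment, N m; "opening": opening from 0.0 (shut) to 1.0 (fully open); "grasp_force": force on a finger pad.
Only numpy, scipy, OpenCV 4.12 (cv2) and the standard library are available. Lean on these libraries where they do the work, as an engineer would, in place of code of your own. Each camera call takes 0.05 s, during which the arm holds its last target. There are 200 camera calls.

## Task

Get the valet box on the hall bench ready for use: first push its white front door fully shut until it clicks home on its catch, then raise the stiff mirror lid until it stands in line with (parallel to) the orange pointer on the box's side, and let go so that it stays there. Do not shift the pointer, and leave the other things on the bench where they are.

Things in the scene. Friction and masses are not known exactly. Their poses are not given: they have to be found in the camera images.
- box: (All sizes in mm.) Fixed wooden valet box, 170 deep (x) x 240 wide (y) x 110 high; origin at the centre of its underside on the bench, +x to its back, +y to its left, z up; its front (-x) faces the robot, turned by up to 17 degrees either way.
- rail_mid (a point): Middle of the fixed 12 dia. chrome hook rail over the lid, 210 long along the box's y, at box frame x=-30, z=400, on arms from two uprights behind the box (x=98, y=+-105). An upright tool on the raised lid's grip runs into it; a tool leaning back towards the robot (fingers pointing forward and down) passes in front.
- lid (a joint): Opening angle of the mirror lid (rad): 0 = closed and level, grows as its front edge rises, stop at 1.5. Starts slightly ajar (0.08 to 0.3). Stiff friction hinge: stays where it is left; moving it takes about 6 N at the grip.
- lid_hinge (a point): Point on the lid's hinge line, middle of the box: box frame x=85, y=0, z=112; the axis runs along y. The lid is a board 170 deep x 240 wide x 10 thick with a mirror underneath; its underside lies in the hinge plane.
- lid_grip (a point): Point in the lid's black grip, an upright fin sticking 60 out from the middle of the lid's front edge, 14 thick (y), 26 high (8 below to 18 above the lid's underside). It lies 210 from the hinge along the lid, 5 above its underside, 40 out from the lid's front edge, 20 from the fin's outer end. x axis along the lid towards the hinge, y along the hinge, z normal to the lid.
- pointer (a joint): Angle of the orange pointer (rad), measured like the lid's about the same hinge line: the angle the lid is to be set to. It is set somewhere between 0.84 and 1.1 and held by friction.
- pointer_tip (a point): Free end of the orange pointer, a bar 160 long, 8 wide, 12 high, pivoted on the lid's hinge line at the box's left side (y=138); x axis runs along the pointer towards the hinge, y along the hinge.
- door (a joint): Opening angle of the white front door (rad): 0 = shut and seated, grows as it opens towards the robot. Starts 0.45 to 0.8. From about 0.1 on a sprung ball catch resists (a push of 5 to 10 N at the free edge), then pulls the door home to 0.
- door_hinge (a point): On the door's vertical hinge line, in the plane of its outer face, at mid-height: box frame x=-85, y=45, z=45. The door is 147 wide, 66 high (z=12 to 78), 12 thick; it hinges at its left (+y) edge. Its y axis runs in its outer face from free edge to hinge, its -x axis points out of its outer face.
- door_edge (a point): A point to push: on the outer face of the door, mid-height (z=45), 130 from the hinge line and 19 from the free edge. Axes as for door_hinge.
- jar: Glass jar with screw-top steel lid, 68 dia., about 105 high, standing right of the box; origin at the centre of its underside. Leave alone.
- keyblock: Wooden key block 90 x 60 x 45 with three brass pins 22 high, left of the box; origin under its centre. Leave alone.
- clip: Orange plastic reflector clip 70 x 35 x 18, front right of the box; origin under its centre. Leave alone.
- brush: Shoe brush 170 x 55 x 44, pale wood over dark bristles, front left of the box; origin under its centre. Leave alone.
- shoehorn: Steel shoehorn about 225 long, 5 thick, lying far right; origin under its middle. Leave alone.
- bootjack: Dark wooden boot jack with a side lever, 260 x 90 x 95, far left; origin under its centre. Leave alone.

How it is judged:
By the outcome, as a careful person would: the job done as asked, in the order asked, and still so for the second after the job is handed in, with the robot touching nothing.
It also fails if it takes over 54 s, if anything falls off the work surface, if the arm or the gripper's body presses on something with over 40 N, if the wrist force passes 120 N, or if a joint passes its speed limit or range.

## Working session

There is one attempt and no reset: what is moved stays moved. The work goes in short steps, Python scripts to look and compute and a shell command to move; the robot and the scene stay as the last step left them, time stands still between calls to the robot, and variables do not carry over. Pictures are saved under pics/ and viewed, at most 10 in all, crops included, and the job is handed in when it is done.

```bash
mkdir -p pics; ls; cat > h.py <<'E'
import numpy as np, cv2
from rig import bot, viewer, workorder, models
def tips(cam, names):
    viewer.capture(cam)
    for n in names:
        r=models.tip_of(cam,n)
        print(cam,n,[(np.round(d["xyz"],3).tolist(),round(d["p"],2)) for d in r[:2]])
E
python3 - <<'E'
from h import *
s=bot.read_state(); print(s["time_s"],s["position"],np.round(s["tcp_rot"],3))
for c in ("scene","top"):
    p,d=viewer.capture(c); cv2.imwrite(f"pics/{c}0.png",p)
    tips(c,["box","lid_hinge","lid_grip","pointer_tip","door_hinge","door_edge","rail_mid","jar","clip","brush","keyblock"])
print(bot.read_state()["time_s"])
E
```

```text
pics
0.0 [ 0.13867662 -0.60869039  0.23257002] [[ 0.975  0.222 -0.   ]
 [ 0.222 -0.975  0.002]
 [ 0.    -0.002 -1.   ]]
scene box [([0.644, -0.03, 0.003], 0.85)]
scene lid_hinge [([0.73, -0.024, 0.115], 0.73), ([0.631, 0.177, 0.002], 0.54)]
scene lid_grip [([0.528, -0.05, 0.153], 0.71)]
scene pointer_tip []
scene door_hinge []
scene door_edge [([0.485, -0.107, 0.046], 0.61)]
scene rail_mid [([0.617, -0.037, 0.399], 0.66)]
scene jar [([0.563, -0.248, 0.004], 0.66), ([0.702, -0.224, 0.001], 0.59)]
scene clip [([0.562, -0.249, 0.003], 0.61)]
scene brush [([0.443, 0.09, -0.001], 0.48)]
scene keyblock [([0.729, -0.021, 0.115], 0.54), ([0.625, 0.18, 0.001], 0.41)]
top box [([0.648, -0.028, 0.001], 0.96)]
top lid_hinge [([0.732, -0.019, 0.11], 0.82)]
top lid_grip [([0.523, -0.043, 0.154], 0.64)]
top pointer_tip [([0.61, 0.103, 0.234], 0.43)]
top door_hinge [([0.452, -0.454, 0.0], 0.61), ([0.557, 0.002, 0.042], 0.56)]
top door_edge [([0.485, -0.102, 0.047], 0.73)]
top rail_mid [([0.615, -0.034, 0.402], 0.8)]
top jar [([0.702, -0.23, -0.001], 0.92)]
top clip [([0.557, -0.242, 0.001], 0.7), ([0.608, 0.102, 0.235], 0.34)]
top brush [([0.441, 0.087, 0.001], 0.98)]
top keyblock [([0.618, 0.175, 0.002], 0.68), ([0.61, 0.101, 0.235], 0.63)]
1.3
```

View pics/scene0.png

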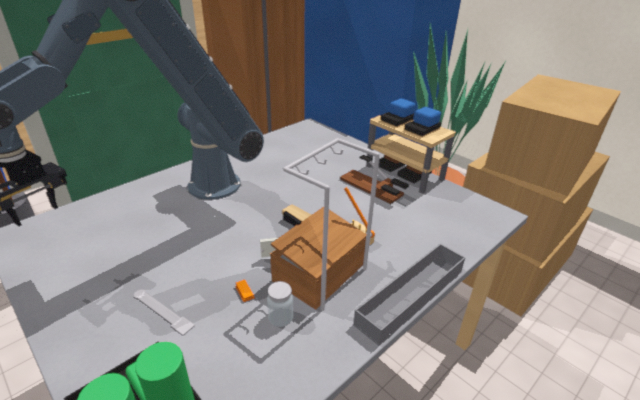

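View pics/top0.png

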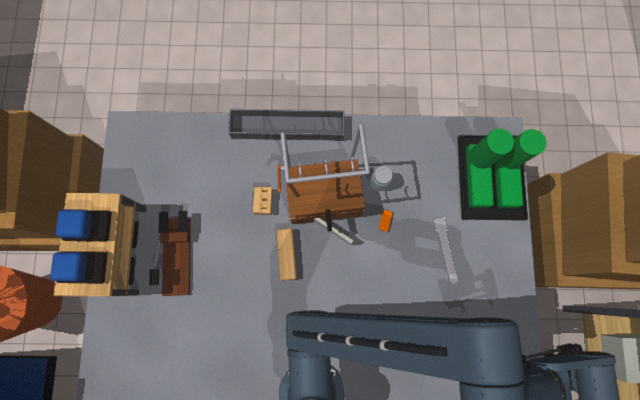

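The scene view shows the box at about (320,255), with its door ajar at (268,250). The lid is slightly up and the pointer is at (355,205). In the top view the grip is at (329,220), the door at (340,232) and the clip at (386,220). The network points agree with these and give a box yaw of about 0.12 rad. I'll push the door with the tool leaning back and the fingers open, using the left finger so the body stays clear of the fin.

```bash
cat >> h.py <<'E'
from scipy.spatial.transform import Rotation as R
YAW=0.12; O=np.array([.6465,-.031,0])
RB=R.from_euler("z",YAW).as_matrix()
def b2w(p): return O+RB@(np.array(p)/1000)
def w2b(p): return RB.T@(np.array(p)-O)*1000
def trot(t):
    c,s=np.cos(np.radians(t)),np.sin(np.radians(t))
    return RB@np.array([[c,0,s],[0,-1,0],[s,0,-c]])
def goto(p,t,P=None,M=None):
    """from current pose (or P,M) to box-frame mm p with lean t; prints shift (m), rotvec (deg)"""
    s=bot.read_state(); P=s["position"] if P is None else P; M=s["tcp_rot"] if M is None else M
    print(p,t,"world",np.round(b2w(p),3),"row",np.round(M.T@(b2w(p)-P),4).tolist(),np.round(R.from_matrix(M.T@trot(t)).as_rotvec(degrees=True),1).tolist())
def show():
    s=bot.read_state(); z=s["tcp_rot"].T[2]@RB
    print(round(s["time_s"],2),"box-frame TCP",np.round(w2b(s["position"]),1),"lean",round(np.degrees(np.arctan2(z[0],-z[2])),1),"zy",round(z[1],3),"F",np.round(RB.T@s["force"],1),np.round(s["joint_positions"],1),"op",s["opening"])
E
python3 - <<'E'
from h import *
show()
goto([-230,-110,130],40); goto([-225,-106,52],40); goto([-180,-106,52],40)
print([w2b(p) for p in ([.485,-.1045,.0465],[.609,.102,.2345],[.5255,-.0465,.1535])])
E
```

```text
1.3 box-frame TCP [-573.3 -513.4  233.5] lean 0.0 zy 0.0 F [-0.2 -0.8 -0.1] [-87.4  30.2  82.1   0.   67.7 -10.2] op 0.9997946448168697
[-230, -110, 130] 40 world [ 0.431 -0.168  0.13 ] row [0.3833, -0.3657, 0.1035] [-2.1, 40.0, 5.7]
[-225, -106, 52] 40 world [ 0.436 -0.163  0.052] row [0.3887, -0.3691, 0.1815] [-2.1, 40.0, 5.7]
[-180, -106, 52] 40 world [ 0.48  -0.158  0.052] row [0.4334, -0.3645, 0.1815] [-2.1, 40.0, 5.7]
[array([-169.13744193,  -53.63791326,   46.5       ]), array([-21.30860028, 136.53275634, 234.5       ]), array([-121.98538415,   -0.90335677,  153.5       ])]
```

```bash
python3 -m jog '[[1,0.383,-0.366,0.08,-2.1,40,5.7],[1,0.383,-0.366,0.08,-2.1,40,5.7],[1,0.383,-0.366,0.08,-2.1,40,5.7],[1,0.383,-0.366,0.08,-2.1,40,5.7],[1,0.383,-0.366,0.08,-2.1,40,5.7],[1,0.383,-0.366,0.08,-2.1,40,5.7],[1,0.383,-0.366,0.08,-2.1,40,5.7],[1,0.383,-0.366,0.08,-2.1,40,5.7],[1,0.383,-0.366,0.08,-2.1,40,5.7],[1,0.383,-0.366,0.08,-2.1,40,5.7],[1,0.383,-0.366,0.08,-2.1,40,5.7],[1,0.383,-0.366,0.08,-2.1,40,5.7],[1,0.383,-0.366,0.08,-2.1,40,5.7]]'
python3 - <<'E'
from h import *
show(); goto([-225,-106,52],40); goto([-180,-106,52],40); goto([-100,-131,52],40)
E
```

```text
time_s: 2.92
position: [0.4308, -0.1692, 0.1537]
tcp_rot: [[0.76, 0.117, 0.639], [0.091, -0.993, 0.074], [0.644, 0.002, -0.765]]
force: [-0.4, 0.1, -0.1]
opening: 1.001
grasp_force: 0.0
2.92 box-frame TCP [-230.7 -111.4  153.7] lean 40.1 zy -0.003 F [-0.4  0.1 -0.1] [-59.3  29.3 134.4  93.6  36.1 -64.3] op 1.0012270726350048
[-225, -106, 52] 40 world [ 0.436 -0.163  0.052] row [-0.0611, -0.0055, 0.0815] [0.2, -0.1, -0.1]
[-180, -106, 52] 40 world [ 0.48  -0.158  0.052] row [-0.0267, -0.0056, 0.1105] [0.2, -0.1, -0.1]
[-100, -131, 52] 40 world [ 0.563 -0.173  0.052] row [0.0346, 0.0192, 0.162] [0.2, -0.1, -0.1]
```

```bash
python3 -m jog '[[1,-0.061,-0.005,0.081,0,0,0],[1,-0.061,-0.005,0.081,0,0,0],[1,-0.061,-0.005,0.081,0,0,0],[1,-0.044,-0.005,0.096,0,0,0],[1,-0.027,-0.005,0.11,0,0,0],[1,-0.015,0,0.12,0,0,0],[1,-0.003,0.005,0.13,0,0,0],[1,0.009,0.01,0.141,0,0,0],[1,0.018,0.013,0.148,0,0,0],[1,0.018,0.013,0.148,0,0,0]]'
python3 - <<'E'
from h import *
show(); goto([-105,-131,52],40);goto([-97,-131,52],40)
tips("top",["door_edge","lid_grip"]); 
E
```

```text
time_s: 4.18
position: [0.5414, -0.1686, 0.0521]
tcp_rot: [[0.759, 0.119, 0.64], [0.092, -0.993, 0.075], [0.644, 0.002, -0.765]]
force: [-0.3, 0.2, 0.4]
opening: 1.0
grasp_force: 0.0
4.17 box-frame TCP [-120.8 -124.    52.1] lean 40.1 zy -0.002 F [-0.3  0.2  0.4] [-44.5  45.9 123.  116.4  34.1 -74.6] op 1.0004974067185965
[-105, -131, 52] 40 world [ 0.558 -0.174  0.052] row [0.012, 0.007, 0.0103] [0.1, -0.1, 0.0]
[-97, -131, 52] 40 world [ 0.566 -0.173  0.052] row [0.0182, 0.007, 0.0155] [0.1, -0.1, 0.0]
top door_edge [([0.729, -0.018, 0.111], 0.59), ([0.552, -0.125, 0.048], 0.55)]
top lid_grip [([0.525, -0.05, 0.152], 0.88)]
```

```bash
python3 -m jog '[[1,0.006,0.003,0.005,0,0,0],[1,0.012,0.006,0.01,0,0,0],[1,0.015,0.006,0.013,0,0,0],[1,0.018,0.006,0.0155,0,0,0],[1,0.021,0.006,0.018,0,0,0],[1,0.021,0.006,0.018,0,0,0]]'
python3 - <<'E'
from h import *
show(); tips("top",["door_edge"]); 
E
```

```text
time_s: 5.08
position: [0.5643, -0.1698, 0.0506]
tcp_rot: [[0.767, 0.118, 0.631], [0.091, -0.993, 0.075], [0.636, 0.0, -0.772]]
force: [-20.4, -6.1, 12.5]
opening: 1.007
grasp_force: 10.9
5.08 box-frame TCP [ -98.2 -128.    50.6] lean 39.5 zy -0.001 F [-20.9  -3.7  12.5] [-42.   45.6 119.6 113.5  31.4 -68.4] op 1.0071704832570476
top door_edge [([0.574, -0.123, 0.048], 0.4)]
```

```bash
python3 -m jog '[[1,-0.03,0,-0.025,0,0,0],[1,-0.06,0,-0.05,0,0,0],[1,-0.077,0,-0.065,0,0,0],[1,-0.04,-0.02,-0.13,0,0,0],[1,0,-0.03,-0.165,0,0,0],[1,0,-0.03,-0.165,0,0,0]]'
python3 - <<'E'
from h import *
show()
p,d=viewer.capture("wrist"); cv2.imwrite("pics/wrist1.png",p)
tips("wrist",["door_edge","lid_grip","lid_hinge","pointer_tip","rail_mid","door_hinge"])
tips("top",["door_edge","lid_grip","pointer_tip"]);tips("scene",["pointer_tip","lid_grip"]) 
E
```

```text
time_s: 5.92
position: [0.4607, -0.1536, 0.1796]
tcp_rot: [[0.759, 0.119, 0.64], [0.092, -0.993, 0.075], [0.645, 0.002, -0.764]]
force: [0.0, -0.4, -0.3]
opening: 0.998
grasp_force: 0.0
5.92 box-frame TCP [-199.2  -99.4  179.6] lean 40.1 zy -0.002 F [ 0.  -0.4 -0.3] [-52.9  24.7 130.8  88.   33.8 -50.2] op 0.9978756489003026
wrist door_edge [([0.573, -0.124, 0.044], 0.72)]
wrist lid_grip [([0.525, -0.046, 0.154], 0.83)]
wrist lid_hinge [([0.727, -0.022, 0.111], 0.86)]
wrist pointer_tip [([0.614, 0.103, 0.233], 0.79)]
wrist rail_mid [([0.725, -0.017, 0.112], 0.29)]
wrist door_hinge [([0.552, 0.002, 0.046], 0.91)]
top door_edge []
top lid_grip [([0.525, -0.045, 0.152], 0.87)]
top pointer_tip [([0.61, 0.102, 0.232], 0.47)]
scene pointer_tip [([0.609, 0.105, 0.236], 0.62)]
scene lid_grip [([0.527, -0.048, 0.153], 0.82)]
```

View pics/wrist1.png

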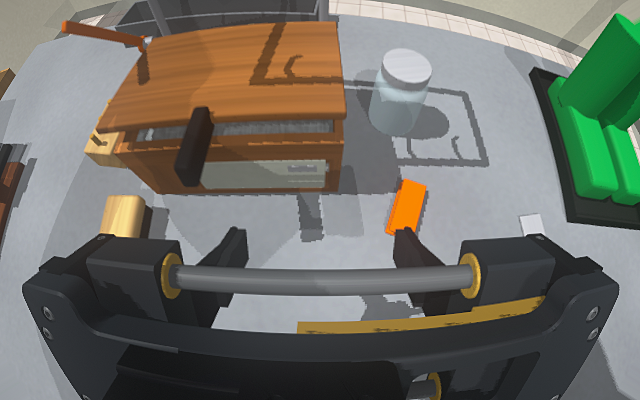

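The wrist view shows the white door panel flush in the box front, around (200–328, 160–190). The fin is at (195,145), and the clip at (407,207) hasn't moved. Next I'll check the door with depth, measure the pointer and lid angles with depth, and plan the grasp.

```bash
cat >> h.py <<'E'
def cloud(cam,thing):
    info=viewer.camera_info(cam); p,d=viewer.capture(cam); r=models.outline_of(cam,thing)
    if not r: return None
    m=cv2.erode(r[0]["mask"].astype(np.uint8),np.ones((2,2)))>0; m&=d>0
    v,u=np.nonzero(m); z=d[v,u]
    x=(u-info["cx"])/info["fx"]; y=(v-info["cy"])/info["fy"]
    if cam=="wrist":
        rr=np.hypot(x,y)+1e-9; k=np.tan(rr)/rr; x=x*k; y=y*k
    W=np.linalg.inv(info["world_to_cam"])@np.array([x*z,y*z,z,np.ones_like(z)])
    b=(RB.T@(W[:3]-O[:,None])).T*1000
    return b[:, :], r[0]["p"]
def robust(a,b):
    """line b=k a+c, robust"""
    l=cv2.fitLine(np.c_[a,b].astype(np.float32),cv2.DIST_HUBER,0,.01,.01).ravel(); return l
def angles(cams=("wrist","top","scene"),things=("pointer","lid")):
    for t in things:
        for c in cams:
            q=cloud(c,t)
            if q is None or len(q[0])<20: print(t,c,"none"); continue
            b,p=q
            if t=="pointer": b=b[(abs(b[:,1]-138)<15)&(b[:,2]>120)]
            else:
                b=b[(abs(b[:,1])<115)&(abs(b[:,1])>15)&(b[:,2]>105)]
            if len(b)<20: print(t,c,"few",p); continue
            l=robust(b[:,0],b[:,2]); r=b-np.array([85,0,112]); 
            res=abs(-l[1]*(b[:,0]-l[2])+l[0]*(b[:,2]-l[3]))
            print(t,c,round(p,2),len(b),"angle",round(float(np.arctan(-l[1]/l[0])),3),"res",round(float(np.median(res)),1),"hinge offs",round(float(l[1]*(l[2]-85)-l[0]*(l[3]-112)),1))
E
python3 - <<'E'
from h import *
angles()
b,p=cloud("wrist","door"); b=b[(b[:,2]>15)&(b[:,2]<75)]
l=robust(b[:,1],b[:,0]); print("door",p,len(b),np.median(b,axis=0),"angle vs box y",l[1]/l[0], np.percentile(b[:,1],[2,98]))
b,p=cloud("wrist","box"); f=b[(b[:,2]>15)&(b[:,2]<100)&(b[:,0]<-60)]
l=robust(f[:,1],f[:,0]); print("boxfront",p,len(f),np.median(f,axis=0),l[1]/l[0])
for L in (45,50):
    z=np.array([np.sin(np.radians(L)),0,-np.cos(np.radians(L))]); G=np.array([-122,-1,153])
    goto((G+z*-75).round(1).tolist(),L); goto((G+8*z).round(1).tolist(),L)
E
```

```text
pointer wrist 0.79 853 angle 0.847 res 3.0 hinge offs -1.3
pointer top 0.65 37 angle 0.839 res 1.3 hinge offs -8.4
pointer scene 0.52 131 angle 0.855 res 2.2 hinge offs -4.2
lid wrist 0.8 17325 angle 0.168 res 0.4 hinge offs -9.3
lid top 0.87 2434 angle 0.17 res 2.0 hinge offs -8.5
lid scene 0.84 2527 angle 0.17 res 1.2 hinge offs -6.9
door 0.68 2925 [-85.44976592 -38.33671085  47.18581573] angle vs box y -0.009979293 [-99.53221949  31.98187346]
boxfront 0.57 6704 [-85.56078376 -26.0156786   63.91489881] -0.011119868
[-175.0, -1.0, 206.0] 45 world [ 0.473 -0.053  0.206] row [0.0371, -0.0977, -0.0056] [0.0, 5.0, 0.0]
[-116.3, -1.0, 147.3] 45 world [ 0.531 -0.046  0.147] row [0.0443, -0.0977, 0.0771] [0.0, 5.0, 0.0]
[-179.5, -1.0, 201.2] 50 world [ 0.468 -0.053  0.201] row [0.0306, -0.0977, -0.0048] [0.0, 10.0, 0.0]
[-115.9, -1.0, 147.9] 50 world [ 0.532 -0.046  0.148] row [0.045, -0.0977, 0.0769] [0.0, 10.0, 0.0]
```

```bash
python3 -m jog '[[1,0.037,-0.098,-0.005,0,5,0],[1,0.037,-0.098,-0.005,0,5,0],[1,0.037,-0.098,-0.005,0,5,0],[1,0.041,-0.098,0.04,0,5,0],[1,0.044,-0.098,0.077,0,5,0],[1,0.044,-0.098,0.077,0,5,0],[0.25,0.044,-0.098,0.077,0,5,0],[0.25,0.044,-0.098,0.077,0,5,0],[0.25,0.044,-0.098,0.077,0,5,0],[0.25,0.044,-0.098,0.077,0,5,0]]'
python3 - <<'E'
from h import *
show()
p,d=viewer.capture("wrist"); cv2.imwrite("pics/wrist2.png",p)
E
```

```text
time_s: 8.72
position: [0.5307, -0.046, 0.1478]
tcp_rot: [[0.701, 0.119, 0.703], [0.085, -0.993, 0.084], [0.708, 0.001, -0.706]]
force: [0.3, -0.0, -0.1]
opening: 0.631
grasp_force: 0.0
8.72 box-frame TCP [-116.8   -1.   147.8] lean 45.1 zy -0.001 F [ 0.3 -0.1 -0.1] [-31.9  33.7 132.  129.3  34.9 -74.4] op 0.6310343642241546
```

View pics/wrist2.png

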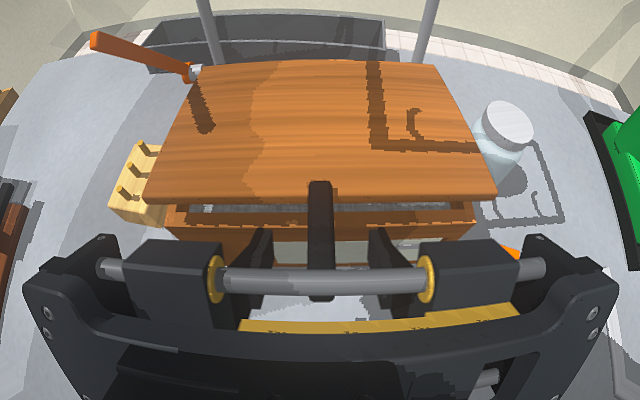

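The fin at (320,240) sits centred between the fingers at (262,260) and (385,260), so I'll close on it and work out the arc.

```bash
python3 -m jog '[[0,0,0,0,0,0,0],[0,0,0,0,0,0,0],[0,0,0,0,0,0,0],[0,0,0,0,0,0,0],[0,0,0,0,0,0,0],[0,0,0,0,0,0,0],[0,0,0,0,0,0,0],[0,0,0,0,0,0,0],[0,0,0,0,0,0,0]]'
python3 - <<'E'
from h import *
show(); s=bot.read_state(); P=w2b(s["position"]); M=s["tcp_rot"]; z=RB.T@M[:,2]
G=P-8*z; v=G-np.array([85,G[1],112]); r=np.hypot(v[0],v[2]); a0=np.arctan2(v[2],-v[0]); print("r",r,"a0",a0,"expected",.17+np.arctan(5/210))
for i in range(1,13):
    f=i/12; a=a0+f*(.83-.17); L=45-7*f; g=np.array([85-r*np.cos(a),G[1],112+r*np.sin(a)])
    zz=np.array([np.sin(np.radians(L)),0,-np.cos(np.radians(L))]); t=g+8*zz
    print(np.round(M.T@RB@(t-P)/1000,3).tolist(),round(L-45,1))
E
```

```text
time_s: 9.9
position: [0.5309, -0.0461, 0.1471]
tcp_rot: [[0.702, 0.119, 0.702], [0.084, -0.993, 0.084], [0.707, 0.001, -0.707]]
force: [-0.3, -5.0, 0.3]
opening: 0.157
grasp_force: 30.0
9.9 box-frame TCP [-116.6   -1.2  147.1] lean 45.0 zy -0.001 F [-0.9 -4.9  0.3] [-31.9  33.8 132.  129.3  34.8 -74.5] op 0.1570920848207972
r 211.201079426092 a0 0.19425257817034905 expected 0.19380502618506995
[0.01, -0.0, -0.006] -0.6
[0.02, 0.0, -0.012] -1.2
[0.03, 0.0, -0.017] -1.8
[0.041, 0.0, -0.021] -2.3
[0.052, 0.0, -0.025] -2.9
[0.063, 0.0, -0.029] -3.5
[0.074, 0.0, -0.031] -4.1
[0.085, 0.0, -0.033] -4.7
[0.097, 0.0, -0.035] -5.2
[0.108, 0.0, -0.036] -5.8
[0.12, 0.0, -0.036] -6.4
[0.131, 0.0, -0.035] -7.0
```

```bash
python3 -m jog '[[0,0.01,0,-0.006,0,-0.6,0],[0,0.02,0,-0.012,0,-1.2,0],[0,0.03,0,-0.017,0,-1.8,0],[0,0.041,0,-0.021,0,-2.3,0]]'
python3 -c "
from h import *
show()"
```

```text
time_s: 10.4
position: [0.5433, -0.0445, 0.1891]
tcp_rot: [[0.734, 0.119, 0.669], [0.089, -0.993, 0.079], [0.673, 0.002, -0.74]]
force: [1.9, -2.4, -10.2]
opening: 0.159
grasp_force: 30.0
10.4 box-frame TCP [-104.    -1.1  189.1] lean 42.3 zy -0.002 F [  1.6  -2.6 -10.2] [-29.4  25.2 126.6 108.2  24.7 -48.4] op 0.15903546049949593
```

```bash
python3 -m jog '[[0,0.011,0,-0.0045,0,-0.6,0],[0,0.022,0,-0.009,0,-1.2,0],[0,0.033,0,-0.0115,0,-1.8,0],[0,0.0435,0,-0.014,0,-2.4,0],[0,0.055,0,-0.016,0,-2.9,0],[0,0.066,0,-0.018,0,-3.5,0],[0,0.078,0,-0.018,0,-4.1,0],[0,0.0895,0,-0.0176,0,-4.7,0],[0,0.0895,0,-0.0176,0,-4.7,0],[0,0.0895,0,-0.0176,0,-4.7,0]]'
python3 - <<'E'
from h import *
show(); s=bot.read_state(); P=w2b(s["position"]); z=RB.T@s["tcp_rot"][:,2]
v=P-8*z-np.array([85,0,112]); print("r",np.hypot(v[0],v[2]),"a by TCP",np.arctan2(v[2],-v[0])-.0238)
angles(("wrist","top","scene"))
tips("wrist",["pointer_tip"]);tips("scene",["pointer_tip","lid_grip"]);tips("top",["pointer_tip","lid_grip"])
p,d=viewer.capture("wrist"); cv2.imwrite("pics/wrist3.png",p)
p,d=viewer.capture("scene"); cv2.imwrite("pics/scene3.png",cv2.resize(p[120:320,220:440],None,fx=2.6,fy=2.6))
E
```

```text
time_s: 11.65
position: [0.5964, -0.0374, 0.2636]
tcp_rot: [[0.784, 0.121, 0.609], [0.097, -0.993, 0.073], [0.613, 0.001, -0.79]]
force: [-3.5, -5.4, 3.1]
opening: 0.16
grasp_force: 30.0
11.65 box-frame TCP [-50.5  -0.4 263.6] lean 37.8 zy -0.0 F [-4.2 -5.   3.1] [-23.3  17.7 112.1  49.1  24.1  18.7] op 0.15958550210002817
r 211.28653885877736 a by TCP 0.8202703035129405
pointer wrist 0.7 1052 angle 0.837 res 3.1 hinge offs -5.7
pointer top none
pointer scene 0.53 119 angle 0.859 res 1.8 hinge offs -3.9
lid wrist 0.97 18268 angle 0.804 res 0.7 hinge offs -9.4
lid top 0.78 1327 angle 0.806 res 1.3 hinge offs -9.0
lid scene 0.86 2818 angle 0.81 res 1.2 hinge offs -7.0
wrist pointer_tip [([0.612, 0.101, 0.234], 0.77), ([0.561, -0.243, 0.001], 0.45)]
scene pointer_tip [([0.607, 0.103, 0.236], 0.63)]
scene lid_grip [([0.592, -0.042, 0.268], 0.95)]
top pointer_tip [([0.608, 0.104, 0.236], 0.48)]
top lid_grip [([0.585, -0.037, 0.269], 0.96)]
```

View pics/wrist3.png

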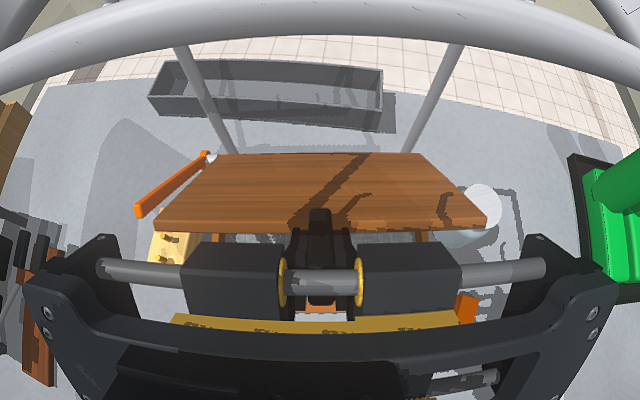

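View pics/scene3.png

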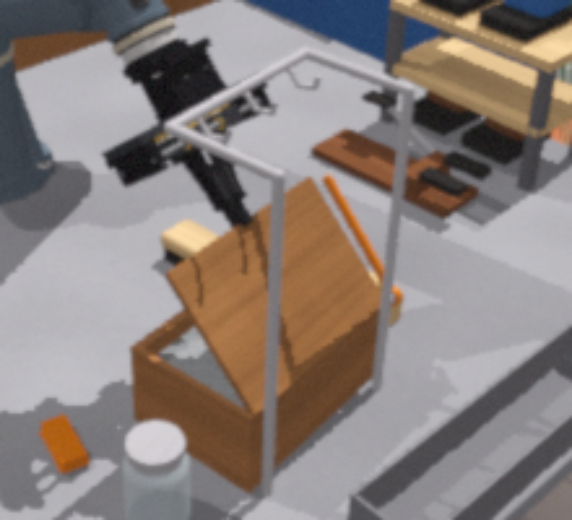

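The wrist view shows the lid nearly in line with the pointer, which runs from (140,210) to (205,155). The scene crop shows the tool passing clear in front of the rail. I'll refine the pointer angle by fitting a projected silhouette.

```bash
cat >> h.py <<'E'
def proj(info,W,cam):
    c=info["world_to_cam"]@np.r_[W.T,np.ones((1,len(W)))]
    if cam=="wrist":
        r=np.hypot(c[0],c[1]); th=np.arctan2(r,c[2])/r; x,y=c[0]*th,c[1]*th
    else: x,y=c[0]/c[2],c[1]/c[2]
    return np.c_[x*info["fx"]+info["cx"],y*info["fy"]+info["cy"]]
def bar(a,cam,info,sh,S=4):
    l=np.linspace(0,160,9); P=[]
    u=np.array([-np.cos(a),0,np.sin(a)]); n=np.array([np.sin(a),0,np.cos(a)])
    for i in l:
        for y in (134,142):
            for k in (-6,6): P.append(np.array([85,y,112])+i*u+k*n)
    W=np.array([b2w(q) for q in P]); p=(proj(info,W,cam)+sh)*S
    m=np.zeros((400*S,640*S),np.uint8); h=cv2.convexHull(p.astype(np.float32)).round().astype(np.int32)
    cv2.fillConvexPoly(m,h,1); return cv2.resize(m.astype(np.float32),(640,400),interpolation=cv2.INTER_AREA)
def fitbar(cam):
    from scipy.optimize import minimize
    info=viewer.camera_info(cam); p,_=viewer.capture(cam); hsv=cv2.cvtColor(p,cv2.COLOR_BGR2HSV)
    m=((hsv[...,0]>4)&(hsv[...,0]<18)&(hsv[...,1]>200)&(hsv[...,2]>80))
    near=cv2.dilate(bar(.86,cam,info,[0,0]),np.ones((21,21)))>0; m=(m&near).astype(np.float32)
    f=lambda q: 1-np.minimum(B:=bar(q[0],cam,info,q[1:]),m).sum()/max(np.maximum(B,m).sum(),1)
    best=min((minimize(f,[a,0,0],method="Nelder-Mead",options=dict(initial_simplex=[[a,0,0],[a+.05,0,0],[a,2,0],[a,0,2]])) for a in (.82,.88)),key=lambda r:r.fun)
    print("bar",cam,int(m.sum()),"px angle",np.round(best.x,3),"IoU",round(1-best.fun,3))
E
python3 - <<'E'
from h import *
for c in ("scene","wrist","top"): fitbar(c)
E
```

```text
bar scene 60 px angle [0.795 1.829 0.017] IoU 0.229
bar wrist 296 px angle [ 0.841 -1.629 -4.473] IoU 0.202
bar top 37 px angle [ 0.866  0.374 -0.392] IoU 0.444
```

```bash
python3 - <<'E'
from h import *
for c in ("scene","wrist"):
    p,_=viewer.capture(c); r=models.outline_of(c,"pointer"); m=r[0]["mask"]; h=cv2.cvtColor(p,cv2.COLOR_BGR2HSV)
    print(c,m.sum(),np.percentile(h[m],[5,25,50,75,95],axis=0).tolist())
    mm=cv2.dilate(m.astype(np.uint8),np.ones((9,9)))>0; print(np.percentile(h[mm&~m],[10,50,90],axis=0).tolist())
E
sed -i 's/hsv\[...,1\]>200)&(hsv\[...,2\]>80))/hsv[...,1]>(185 if cam!="top" else 170)))\&(cv2.dilate(models.outline_of(cam,"pointer")[0]["mask"].astype(np.uint8),np.ones((7,7)))>0)/' h.py
python3 - <<'E'
from h import *
for c in ("scene","wrist"): fitbar(c)
E
```

```text
scene 149 [[6.4, 58.4, 152.4], [11.0, 143.0, 156.0], [13.0, 193.0, 163.0], [14.0, 210.0, 189.0], [15.0, 223.2, 204.0]]
[[6.0, 6.0, 150.3], [14.0, 24.0, 167.0], [160.0, 148.0, 192.0]]
wrist 1242 [[10.0, 116.05000000000001, 122.0], [10.0, 167.0, 128.0], [11.0, 171.0, 130.0], [11.0, 197.0, 197.0], [15.0, 236.0, 247.0]]
[[11.0, 11.0, 144.0], [106.0, 15.0, 171.0], [113.0, 112.40000000000055, 194.0]]
bar scene 0 px angle [0.82 0.   0.  ] IoU 0.0
bar wrist 395 px angle [ 0.844 -1.551 -4.402] IoU 0.269
```

```bash
sed -i 's/hsv\[...,1\]>(185 if cam!="top" else 170)))&.*$/hsv[...,1]>120)\&(hsv[...,2]>90))/; s/near=cv2.dilate(bar(.86,cam,info,\[0,0\]),np.ones((21,21)))/near=cv2.dilate(bar(.86,cam,info,[0,0]),np.ones((13,13)))/' h.py; grep -n "hsv\[" h.py
python3 - <<'E'
from h import *
for c in ("scene","wrist","top"): fitbar(c)
out=[]
for c,(u,v,s) in {"scene":(350,205,40),"wrist":(170,185,60)}.items():
    p,_=viewer.capture(c); b=bar(.86,c,viewer.camera_info(c),[0,0])>.5
    p=p.copy(); e=b&~(cv2.erode(b.astype(np.uint8),np.ones((3,3)))>0); p[e]=(255,0,0)
    out.append(cv2.resize(p[v-s:v+s,u-s:u+s],(400,400),interpolation=cv2.INTER_NEAREST))
cv2.imwrite("pics/bar.png",np.hstack(out)); print(bot.read_state()["time_s"])
E
```

```text
68:    m=((hsv[...,0]>4)&(hsv[...,0]<18)&(hsv[...,1]>120)&(hsv[...,2]>90))
bar scene 536 px angle [0.831 1.623 0.362] IoU 0.236
bar wrist 1834 px angle [ 0.844 -1.315 -4.136] IoU 0.558
bar top 85 px angle [ 0.834  0.285 -0.979] IoU 0.657
13.55
```

View pics/bar.png

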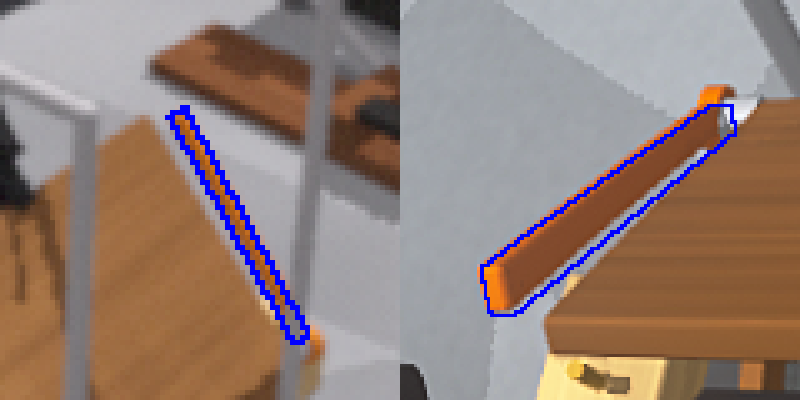

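```bash
python3 -m jog '[[0,0.005,0,0,0,0,0],[0,0.0095,0,-0.0005,0,0,0],[0,0.0095,0,-0.0005,0,0,0],[0,0.0095,0,-0.0005,0,0,0]]'
cat >> h.py <<'E'
def tcpa():
    show(); s=bot.read_state(); P=w2b(s["position"]); z=RB.T@s["tcp_rot"][:,2]
    v=P-8*z-np.array([85,0,112]); print("r",np.hypot(v[0],v[2]),"a by TCP",np.arctan2(v[2],-v[0])-.0238)
E
python3 -c "
from h import *
tcpa(); angles(things=('lid',))"
```

```text
time_s: 14.05
position: [0.6025, -0.0366, 0.2687]
tcp_rot: [[0.785, 0.121, 0.607], [0.097, -0.993, 0.073], [0.611, 0.001, -0.791]]
force: [-6.4, -6.8, 1.5]
opening: 0.155
grasp_force: 30.0
14.05 box-frame TCP [-44.4  -0.3 268.7] lean 37.7 zy 0.0 F [-7.2 -6.   1.5] [-22.9  17.6 110.9  46.4  24.8  21.9] op 0.1553722386698573
r 211.18775262928233 a by TCP 0.8580820389752513
lid wrist 0.9 17381 angle 0.84 res 0.7 hinge offs -9.4
lid top 0.58 1183 angle 0.846 res 1.2 hinge offs -8.9
lid scene few 0.74
```

```bash
python3 -m jog '[[0.5,0,0,0,0,0,0],[0.5,0,0,0,0,0,0],[0.5,0,0,0,0,0,0],[0.5,0,0,0,0,0,0],[0.5,0,0,-0.03,0,0,0],[0.5,0,0,-0.06,0,0,0],[0.5,0,0,-0.1,0,0,0],[0.5,0,0,-0.1,0,0,0]]'
python3 - <<'E'
from h import *
show(); angles()
for c in ("wrist","top","scene"): tips(c,["pointer_tip","lid_grip"])
# left-front viewing pose candidate: TCP around world (.45,.32,.35), fingers pointing at hinge area of pointer
s=bot.read_state(); M=s["tcp_rot"]
i=viewer.camera_info("wrist"); C=np.linalg.inv(i["world_to_cam"]); print("cam pos rel TCP, tool axes",np.round(M.T@(C[:3,3]-s["position"]),3),"cam axis tool",np.round(M.T@C[:3,2],3))
E
```

```text
time_s: 15.35
position: [0.5442, -0.0443, 0.3523]
tcp_rot: [[0.779, 0.119, 0.616], [0.096, -0.993, 0.071], [0.62, 0.003, -0.785]]
force: [-0.3, 0.6, -0.5]
opening: 0.501
grasp_force: 0.0
15.35 box-frame TCP [-103.2   -1.   352.3] lean 38.3 zy -0.003 F [-0.2  0.6 -0.5] [-27.7   5.  111.4  36.3  36.1  30.8] op 0.5013262574777273
pointer wrist 0.87 507 angle 0.829 res 2.9 hinge offs -6.9
pointer top none
pointer scene 0.67 127 angle 0.853 res 2.2 hinge offs -4.4
lid wrist 0.95 7718 angle 0.84 res 0.8 hinge offs -9.4
lid top 0.9 1197 angle 0.839 res 1.2 hinge offs -9.3
lid scene 0.62 2932 angle 0.846 res 1.3 hinge offs -7.1
wrist pointer_tip [([0.617, 0.103, 0.235], 0.78)]
wrist lid_grip [([0.592, -0.036, 0.272], 0.66)]
top pointer_tip []
top lid_grip [([0.593, -0.038, 0.272], 0.57)]
scene pointer_tip [([0.609, 0.104, 0.233], 0.78)]
scene lid_grip []
cam pos rel TCP, tool axes [ 0.08  -0.001 -0.15 ] cam axis tool [-0.293  0.     0.956]
```

```bash
python3 - <<'E'
from h import *
s=bot.read_state(); M=s["tcp_rot"]; z0=M[:,2]
z1=RB@np.array([.25,-.72,-.65]); z1/=np.linalg.norm(z1)
ax=np.cross(z0,z1); an=np.arcsin(np.linalg.norm(ax)); rv=ax/np.linalg.norm(ax)*an
print("rot tool",np.round(np.degrees(M.T@rv),1))
for p in ([-180,150,330],[-60,320,290]): print(np.round(M.T@(b2w(p)-s["position"]),3))
E
```

```text
rot tool [-46.5 -13.2   0. ]
[-0.073 -0.151 -0.032]
[-0.003 -0.321  0.074]
```

```bash
python3 -m jog '[[0.5,-0.04,-0.02,-0.03,0,0,0],[0.5,-0.073,-0.06,-0.032,-6,-2,0],[0.5,-0.073,-0.11,-0.032,-14,-4,0],[0.5,-0.073,-0.151,-0.032,-24,-7,0],[0.5,-0.05,-0.2,0,-34,-10,0],[0.5,-0.03,-0.26,0.03,-43,-12,0],[0.5,-0.003,-0.32,0.06,-46.5,-13,0],[0.5,-0.003,-0.32,0.06,-46.5,-13,0],[0.5,-0.003,-0.32,0.06,-46.5,-13,0],[0.5,-0.003,-0.32,0.06,-46.5,-13,0]]'
python3 - <<'E'
from h import *
show(); angles(("wrist","top","scene"))
fitbar("wrist")
tips("wrist",["pointer_tip","lid_grip","lid_hinge"]); tips("top",["pointer_tip"]); tips("scene",["pointer_tip","lid_grip"])
p,d=viewer.capture("wrist"); cv2.imwrite("pics/wrist4.png",p)
E
```

```text
time_s: 17.65
position: [0.5349, 0.2674, 0.3005]
tcp_rot: [[0.895, -0.292, 0.337], [0.022, -0.727, -0.686], [0.445, 0.622, -0.644]]
force: [2.7, -1.3, 0.4]
opening: 0.5
grasp_force: 0.0
17.65 box-frame TCP [-75.  309.6 300.5] lean 21.4 zy -0.722 F [ 2.6 -1.6  0.4] [ 37.2  33.8  81.9 -49.4  81.5 152.2] op 0.49961650305287264
pointer wrist 0.82 828 angle 0.847 res 2.6 hinge offs -4.3
pointer top few 0.71
pointer scene 0.76 77 angle 0.85 res 2.0 hinge offs -4.7
lid wrist 0.62 3640 angle 0.843 res 0.6 hinge offs -8.9
lid top 0.75 1308 angle 0.847 res 1.2 hinge offs -8.7
lid scene 0.67 2999 angle 0.846 res 1.3 hinge offs -7.1
bar wrist 1970 px angle [ 0.876 -3.438 -2.853] IoU 0.592
wrist pointer_tip [([0.615, 0.103, 0.235], 0.65), ([0.725, -0.018, 0.111], 0.3)]
wrist lid_grip [([0.592, -0.034, 0.273], 0.97)]
wrist lid_hinge [([0.728, -0.019, 0.112], 0.94)]
top pointer_tip [([0.612, 0.1, 0.234], 0.51)]
scene pointer_tip [([0.611, 0.104, 0.238], 0.72)]
scene lid_grip [([0.563, -0.246, 0.004], 0.74), ([0.599, -0.039, 0.273], 0.56)]
```

View pics/wrist4.png

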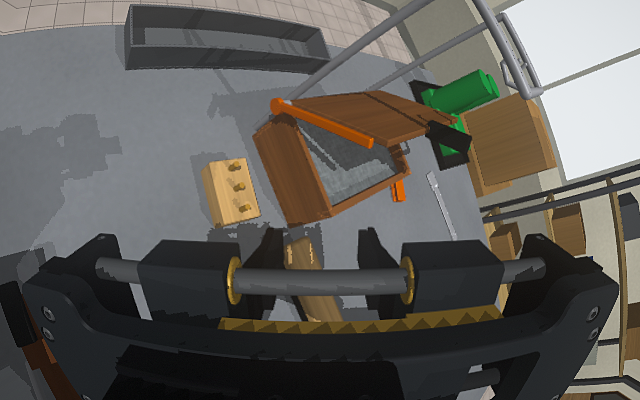

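The side view shows the pointer running from (275,103) to (370,145), lined up with the lid edge. One last precise line fit on the pointer's edges from this view.

```bash
python3 - <<'E'
from h import *
info=viewer.camera_info("wrist"); p,d=viewer.capture("wrist"); h=cv2.cvtColor(p,cv2.COLOR_BGR2HSV)
C=np.linalg.inv(info["world_to_cam"])
def ray(u,v,Y):
    x=(u-info["cx"])/info["fx"]; y=(v-info["cy"])/info["fy"]; r=np.hypot(x,y); k=np.sin(r)/r
    D=C[:3,:3]@np.array([x*k,y*k,np.cos(r)]); D=RB.T@D; o=w2b(C[:3,3])
    t=(Y-o[1])/D[1]; return o[:,None]+D*t
roi=np.zeros(h.shape[:2],bool); roi[95:152,285:375]=1
m=(h[...,0]>4)&(h[...,0]<18)&(h[...,1]>215)&(h[...,2]>150)&roi
print("px",m.sum())
n,lab,st,_=cv2.connectedComponentsWithStats(m.astype(np.uint8)); m=lab==1+np.argmax(st[1:,4])
us=np.arange(292,366); top=[];bot_=[]
for u in us:
    v=np.nonzero(m[:,u])[0]
    if len(v): top.append((u,v.min()-.5)); bot_.append((u,v.max()+.5))
for nme,e,Y in (("bottom",bot_,142),("top",top,134),("top142",top,142)):
    e=np.array(e); q=ray(e[:,0],e[:,1],Y); l=robust(q[0],q[2]); 
    print(nme,len(e),"angle",np.arctan(-l[1]/l[0]),"hinge offs",l[1]*(l[2]-85)-l[0]*(l[3]-112))
q=p[80:170,250:480].copy(); cv2.imwrite("pics/side.png",cv2.resize(q,None,fx=3.4,fy=3.4,interpolation=cv2.INTER_NEAREST))
# lid underside/top fronts: depth points by y slices
b,_=cloud("wrist","lid"); b=b[(b[:,2]>115)]
f=b[(b[:,1]<110)&(b[:,1]>-110)]; A=np.c_[f[:,0],f[:,1],np.ones(len(f))]
from scipy.optimize import least_squares
k=least_squares(lambda c:A@c-f[:,2],[-1,0,100],loss="soft_l1").x; print("lid plane angle",np.arctan(-k[0]),"ytilt",k[1],len(f))
E
```

```text
px 305
bottom 74 angle 0.8506029 hinge offs -5.872631
top 74 angle 0.8536886 hinge offs -6.022892
top142 74 angle 0.85370153 hinge offs -9.198456
lid plane angle 0.8416720692691512 ytilt -0.012646686342588809 4679
```

View pics/side.png

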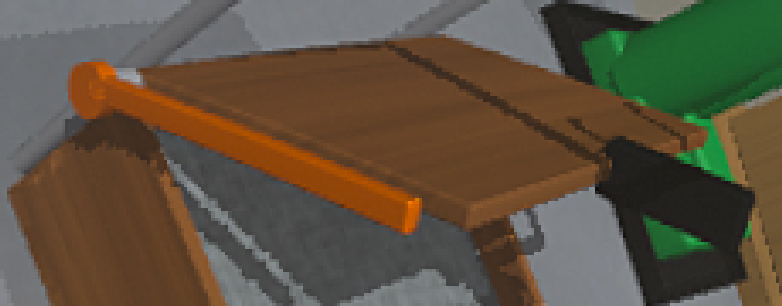

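The crop shows the pointer (90,90)→(410,215) running parallel to the lid's left edge. The pointer measures about 0.852 rad and the lid 0.842–0.858. The door is shut and the arm is clear, so I'm handing in.

```bash
python3 -c "
from h import *
print(workorder.hand_in())"
```

```text
the job is handed in; nothing more can be done
None
```

I pushed the door shut first (it reads flush with the box front), then raised the lid and let go: it measures 0.84–0.86 rad against about 0.85 for the pointer. I kept clear of the pointer and the other bench items, and the job is handed in at about 18 s, with no verdict returned.

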